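# Feel which spring clip has gone weak and clear its blade

### The job

Three spring clips on the rack each hold a steel gauge blade, and one clip has gone weak. Draw every blade about a centimetre out towards its handle end, straight and gently, to feel how hard its clip holds, and leave it there, still gripped. When you have felt all three, take the blade of the weak clip right out and stand it upright in the tray, leaving the other two held in their clips; do not lean on the rack, and leave the other things on the bench alone.

Things in the scene. Friction and masses are not known exactly. Their poses are not given: they have to be found in the camera images.
- rack: blade rack, a fixed dark steel plate 220 (x) x 250 (y) x 12 mm; origin under its centre, deck 12 mm up; x points from blades to clips. On it three spring clips that look alike, centred at x = 55, y = -80, 0, +80 mm: jaws point to -x, their front end at x = 10 mm, lips 10 mm long, 7 to 29 mm above the deck; housing 36 mm wide, 32 mm high; ears behind it.
- tray: a fixed open dark steel tray 140 (x) x 120 (y) x 35 mm outside, walls and floor 3 mm; origin under its centre.
- blade_a: steel gauge blade held in a clip (any): foot 34 x 34 x 5 mm on the deck, handle 20 (x) x 10 (y) mm up to 50 mm, blade 4 mm thick, 8 to 26 mm up, to x = 55 mm, 21 to 25 mm deep in the jaws. Origin: centre of the foot's underside; x points into the clip. 0.12 kg; stands alone. To draw it along -x against the grip takes roughly 3 to 6 N for the weak clip, 9 to 18 N for a good one; the grip cannot be seen.
- blade_a_handle (a point): point in blade_a's handle, 35 mm above its foot's underside, a good place to grip (10 mm thick across y)
- blade_b: steel gauge blade held in a clip (any): foot 34 x 34 x 5 mm on the deck, handle 20 (x) x 10 (y) mm up to 50 mm, blade 4 mm thick, 8 to 26 mm up, to x = 55 mm, 21 to 25 mm deep in the jaws. Origin: centre of the foot's underside; x points into the clip. 0.12 kg; stands alone. To draw it along -x against the grip takes roughly 3 to 6 N for the weak clip, 9 to 18 N for a good one; the grip cannot be seen.
- blade_b_handle (a point): point in blade_b's handle, 35 mm above its foot's underside, a good place to grip (10 mm thick across y)
- blade_c: steel gauge blade held in a clip (any): foot 34 x 34 x 5 mm on the deck, handle 20 (x) x 10 (y) mm up to 50 mm, blade 4 mm thick, 8 to 26 mm up, to x = 55 mm, 21 to 25 mm deep in the jaws. Origin: centre of the foot's underside; x points into the clip. 0.12 kg; stands alone. To draw it along -x against the grip takes roughly 3 to 6 N for the weak clip, 9 to 18 N for a good one; the grip cannot be seen.
- blade_c_handle (a point): point in blade_c's handle, 35 mm above its foot's underside, a good place to grip (10 mm thick across y)
- nut: a loose nut 18 mm across, 8 mm high, on the rack's deck between two clips; bystander, leave it alone
- bearing: a loose bearing ring 22 mm across, 8 mm high, on the rack's deck between two clips; bystander, leave it alone
- hammer: a hammer lying left of the rack; bystander, leave it alone
- wrench: a wrench lying right of the tray; bystander, leave it alone
- pulley: a dark belt pulley 80 mm across, 40 mm high, left of the rack; bystander, leave it alone
- oil_can: a closed can 60 mm across, 130 mm high, behind the tray; bystander, leave it alone
- offcut: a square steel bar 120 x 20 x 20 mm lying in front of the tray; bystander, leave it alone
Things that resemble listed ones, but are neither listed nor needed, are in the scene too. What is shaped like the blade_c but pink or yellow is not meant.

How it is judged:
On the way:
1. all three blades have been drawn 5 to 18 mm and still stand on the rack, in their clips (distance of blade_a from where it was at the start of the episode between 0.005 and 0.018 m and angle between each of blade_a, blade_b, blade_c's own z axis and vertical below 0.15 rad and distance of blade_b from where it was at the start of the episode between 0.005 and 0.018 m and distance of blade_c from where it was at the start of the episode between 0.005 and 0.018 m), for 0.2 s.
At the end, for the whole second after the job is handed in: One blade stands upright (within 0.15 rad) at rest on the floor of the tray; the other two stand upright on the rack, 5 to 18 mm from where they began, at rest and each firmly pinched (all contact forces on it together above 10 N; a good clip gives about 18 N, the weak one about 4 N) ((((angle between blade_a's own z axis and vertical below 0.15 rad and linear speed of blade_a below 0.02 m/s and x of blade_a in the frame of tray between -0.065 and 0.065 m and y of blade_a in the frame of tray between -0.055 and 0.055 m and z of blade_a in the frame of tray between 0 and 0.012 m) and (angle between blade_b's own z axis and vertical below 0.15 rad and linear speed of blade_b below 0.02 m/s and z of blade_b in the frame of rack between 0.004 and 0.022 m and distance of blade_b from where it was at the start of the episode between 0.005 and 0.018 m and contact force between blade_b and anything else above 10 N) and (angle between blade_c's own z axis and vertical below 0.15 rad and linear speed of blade_c below 0.02 m/s and z of blade_c in the frame of rack between 0.004 and 0.022 m and distance of blade_c from where it was at the start of the episode between 0.005 and 0.018 m and contact force between blade_c and anything else above 10 N)) or ((angle between blade_b's own z axis and vertical below 0.15 rad and linear speed of blade_b below 0.02 m/s and x of blade_b in the frame of tray between -0.065 and 0.065 m and y of blade_b in the frame of tray between -0.055 and 0.055 m and z of blade_b in the frame of tray between 0 and 0.012 m) and (angle between blade_a's own z axis and vertical below 0.15 rad and linear speed of blade_a below 0.02 m/s and z of blade_a in the frame of rack between 0.004 and 0.022 m and distance of blade_a from where it was at the start of the episode between 0.005 and 0.018 m and contact force between blade_a and anything else above 10 N) and (angle between blade_c's own z axis and vertical below 0.15 rad and linear speed of blade_c below 0.02 m/s and z of blade_c in the frame of rack between 0.004 and 0.022 m and distance of blade_c from where it was at the start of the episode between 0.005 and 0.018 m and contact force between blade_c and anything else above 10 N)) or ((angle between blade_c's own z axis and vertical below 0.15 rad and linear speed of blade_c below 0.02 m/s and x of blade_c in the frame of tray between -0.065 and 0.065 m and y of blade_c in the frame of tray between -0.055 and 0.055 m and z of blade_c in the frame of tray between 0 and 0.012 m) and (angle between blade_a's own z axis and vertical below 0.15 rad and linear speed of blade_a below 0.02 m/s and z of blade_a in the frame of rack between 0.004 and 0.022 m and distance of blade_a from where it was at the start of the episode between 0.005 and 0.018 m and contact force between blade_a and anything else above 10 N) and (angle between blade_b's own z axis and vertical below 0.15 rad and linear speed of blade_b below 0.02 m/s and z of blade_b in the frame of rack between 0.004 and 0.022 m and distance of blade_b from where it was at the start of the episode between 0.005 and 0.018 m and contact force between blade_b and anything else above 10 N)))); the robot touches nothing.
It fails at once if the gripper leans on the rack with more than 25 N (contact force between the fingers and rack above 25 N).
It fails at once if a blade is pressed on the rack with more than 25 N (contact force between any of blade_a, blade_b, blade_c and rack above 25 N).
It fails at once if a bystander is moved more than 30 mm (distance of any of nut, bearing, hammer, wrench, pulley, oil_can, offcut from where it was at the start of the episode above 0.03 m).
It also fails if it takes over 67 s, if anything falls off the work surface, if the arm or the gripper's body presses on something with over 40 N, if the wrist force passes 120 N, or if a joint passes its speed limit or range.

### The arm

A 6-joint arm with a two-finger parallel gripper is mounted at the origin on the work surface. World frame = base frame: x ahead of the robot, y to its left, z up, the work surface at z = 0. Lengths are in m, angles in rad, forces in N, time in s.
With the tool pointing down it reaches from about 0.25 to 0.8 m from the base axis. Payload 8.5 kg.
Tool frame: the origin (TCP) lies at the very end of the fingers, on their centre line; the grasp point (between the pads) lies 19 mm behind it; z points along the fingers, y is the line along which they close (so a half turn about z gives the same grasp; the last joint's range is limited). The gripper opens to 85 mm and grips with 20 to 120 N. Pads are 22 mm wide; open, the fingers measure 114 mm over their backs; the gripper's body (76 mm by 85 mm) begins 54 mm behind the grasp point. The pads swing forward as they close: fully open they stand 13 mm farther back than shut.
Start: joints at [-1.144, 0.238, -0.013, 1.319, 0, 1.571], TCP at [0.217, -0.478, 0.231] pointing down, gripper open.
Joint ranges: [-2.66, 2.66], [-1.03, 1.9], [-1.14, 1.46], [-1.82, 2.27], [-1.45, 1.34], [-3.14, 3.14]. Speed limits (rad/s): [2.22, 2.22, 2.79, 3.14, 3.14, 3.14].

### API

Orientations are given as a unit quaternion [w, x, y, z].
In Python, from cell import bot gives the robot as it stands. The module is installed in compiled form; this text tells all that it offers.
- The arm moves only by the tool servo_tool, never from a script. Its argument "commands" is a list that holds one entry, the list of rows, each a list of 5 numbers: the closure, from 0 (fully open) to 1 (shut), then the shift along the tool's x, y, z in mm, then the turn about the tool's z in degrees. A call has 1 to 5 rows; each row shifts and turns the commanded pose from where the row before left it, along the tool's axes as they then stand; what a row does not reach is not made up. A row lasts 1/12 s, in which the tool goes at most 41.7 mm and 7.16 degrees, less where a joint would pass 70% of its speed; a pose out of reach is approached as far as the arm can. A call with a gripper value outside its range is refused whole. The fingers move at their own pace and stop on an object; "squeeze" is the grip in N (left out, the last holds). Time passes only in rows, so rows that do not move let the fingers close. It gives the time, the measured TCP pose, the force, the opening and the grip force at its end, in the units of the state.
- bot.sense(): the state, without advancing time (a new reading comes with each control period).
- bot.get_image(name): name is "side" or "top" or "wrist"; returns a dict with "color" (480x640x3 uint8, blue, green, red), "fovy" (degrees; the focal length in pixels is half the picture's height over the tangent of half this angle, whatever the lens; pixels are square), "cx", "cy" (the principal point, pixels), "distortion" ([k1, k2, p1, p2, k3] as OpenCV has them; the pictures are not rectified), "world_from_camera" (4x4, takes a point from camera to world coordinates). Camera axes: x right, y up, looking along -z (the intrinsics and any distortion apply to the point x, -y, -z); pixel columns grow to the right and rows downward; lengths in m; the calibration is good to about 2 mm. A picture is of the moment at which its call begins. There is no depth.
- bot.job_done(): hands the job in; it is judged then, once.
The state is a dict: "time": time; "q": joint angles; "joint_velocities": joint speeds; "effort": joint torques, N m; "tool_pos": TCP position; "tcp_rot": TCP orientation; "ft_force": force on the tool from outside, world axes, zero at the start; "ft_torque": the same for the moment, N m; "opening": opening from 0.0 (shut) to 1.0 (fully open); "gripper_force": force on a finger pad.
Only numpy, scipy, OpenCV 4.12 (cv2) and the standard library are available. Lean on these libraries where they do the work, as an engineer would, in place of code of your own. Each camera call takes 0.05 s, during which the arm holds its last target. There are 200 camera calls.

## Working session

There is one attempt and no reset: what is moved stays moved. The work goes in short steps, Python scripts to look and compute and a tool call to move; the robot and the scene stay as the last step left them, time stands still between calls to the robot, and variables do not carry over. Pictures are saved under pics/ and viewed, at most 10 in all, crops included, and the job is handed in when it is done.

Besides the shell and the picture viewer there is one more tool, called after "Request:" by a JSON object that holds its "name" and its "arguments", one argument or row to a line. servo_tool: Moves the arm, as the interface text tells. Its arguments: {"type":"object","properties":{"commands":{"type":"array","items":{"type":"array","items":{"type":"array","items":{"type":"number"}}}},"squeeze":{"type":"number"}},"required":["commands"]}

```bash
mkdir -p pics
cat > h.py <<'E'
import numpy as np, cv2
from cell import bot
def K(im):
    f=240/np.tan(np.radians(im["fovy"])/2)
    return np.array([[f,0,im["cx"]],[0,f,im["cy"]],[0,0,1.]])
def ray(im,uv):
    p=cv2.undistortPoints(np.array(uv,float).reshape(-1,1,2),K(im),np.array(im["distortion"],float)).reshape(-1,2)
    T=np.array(im["world_from_camera"]); d=np.c_[p[:,0],-p[:,1],-np.ones(len(p))]@T[:3,:3].T
    return T[:3,3],d
def onz(im,uv,z):
    o,d=ray(im,uv); return o+d*((z-o[2])/d[:,2])[:,None]
def proj(im,P):
    T=np.linalg.inv(np.array(im["world_from_camera"])); c=np.atleast_2d(P)@T[:3,:3].T+T[:3,3]
    c=c*[1,-1,-1]; return cv2.projectPoints(c,np.zeros(3),np.zeros(3),K(im),np.array(im["distortion"],float))[0].reshape(-1,2)
E
python3 - <<'E'
from h import *
import pickle
for n in("top","side"):
    im=bot.get_image(n); cv2.imwrite(f"pics/{n}0.png",im["color"]); pickle.dump(im,open(n+"0.pkl","wb"))
    print(n,im["fovy"],im["cx"],im["cy"],im["distortion"],np.round(im["world_from_camera"],3).tolist())
s=bot.sense();print(s["time"],s["tool_pos"],s["tcp_rot"],s["ft_force"],s["opening"])
E
```

```text
top 54.34195458423026 306.76865162291045 235.8420564431068 [0.01040728 0.         0.         0.         0.        ] [[-0.015, 0.979, -0.202, 0.257], [-1.0, -0.015, -0.002, -0.031], [-0.005, 0.202, 0.979, 1.322], [0.0, 0.0, 0.0, 1.0]]
side 48.770211069421634 318.49926151354947 240.89853695871614 [-0.01731624  0.          0.          0.          0.        ] [[-0.997, 0.064, -0.053, 0.425], [-0.08, -0.569, 0.818, 0.879], [0.022, 0.82, 0.572, 0.724], [0.0, 0.0, 0.0, 1.0]]
0.1 [ 0.21719865 -0.47757267  0.23076667] [-6.09543992e-04  9.77314369e-01  2.11792910e-01 -1.21482306e-04] [-0.38322837 -0.24715123 -0.47630153] 1.0014755157545292
```

View pics/top0.png

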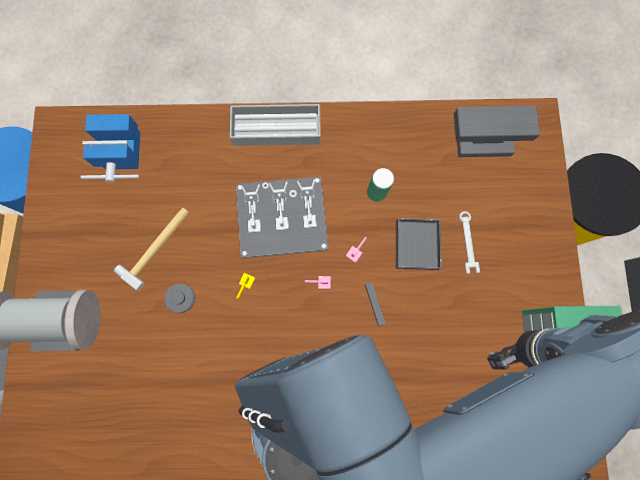

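View pics/side0.png

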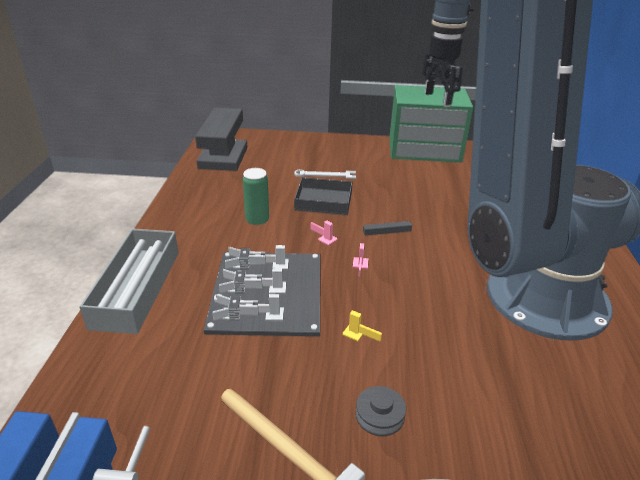

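The top view shows the rack at about (282,218), with the blade feet at (254,226), (282,223) and (310,221), clips towards the top of the picture (+x), and the tray at (418,244). The side view shows the same, with the handles at (280,257), (278,281) and (275,304).

Run:
```python
from h import *
import pickle
t=pickle.load(open("top0.pkl","rb")); s=pickle.load(open("side0.pkl","rb"))
def rect(im,roi,z,thr):
    x0,y0,x1,y1=roi; c=im["color"][y0:y1,x0:x1].astype(int)
    m=((c.max(2)-c.min(2)<30)).astype(np.uint8)*255   # grey vs wood
    m=cv2.morphologyEx(m,cv2.MORPH_OPEN,np.ones((3,3)))
    cs=cv2.findContours(m,cv2.RETR_EXTERNAL,cv2.CHAIN_APPROX_NONE)[0]; k=max(cs,key=cv2.contourArea).reshape(-1,2)+[x0,y0]
    P=onz(im,k,z)[:,:2]; r=cv2.minAreaRect((P*1000).astype(np.float32)); print(r)
rect(t,(225,165,340,268),.012,0); rect(t,(385,205,450,280),.035,0)
a=cv2.resize(t["color"][170:265,230:335],None,fx=7,fy=6.3,interpolation=cv2.INTER_CUBIC)
b=cv2.resize(s["color"][235:340,200:330],None,fx=6,fy=5.6,interpolation=cv2.INTER_CUBIC)
cv2.imwrite("pics/tc.png",a);cv2.imwrite("pics/sc.png",b)
```

```text
((585.592041015625, 45.75420379638672), (220.71084594726562, 249.06378173828125), 4.52327299118042)
((495.6600036621094, -338.6573486328125), (123.14661407470703, 143.2842559814453), 86.95649719238281)
```

View pics/tc.png

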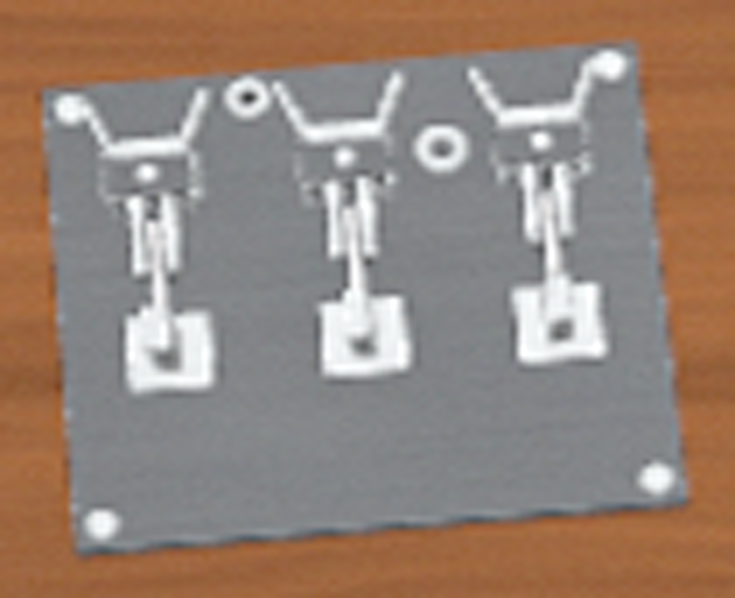

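View pics/sc.png

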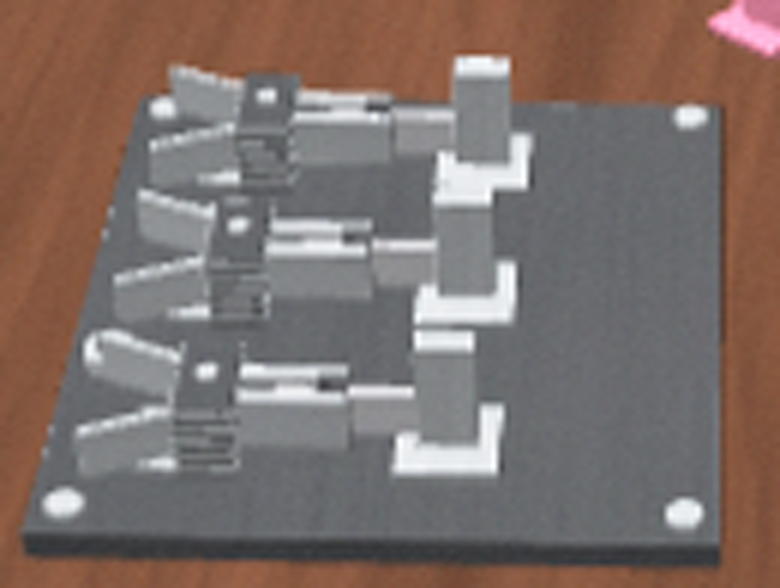

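The crops show three feet in line with the jaws. The rack is at (586, 46) mm with yaw about 4.5°, and the tray at about (496, -339) mm with yaw about -3°. I'll go above the right-hand blade (y = -80) first.

Request:
{"name": "servo_tool", "arguments": {
  "commands": [
    [[0.5,0,0,0,7],[0.5,0,0,0,7],[0.5,0,0,0,6],[0.5,25.8,-27.5,0,0],[0.5,25.8,-27.5,0,0]]
  ],
  "squeeze": 25
}}

```text
time: 0.52
tool_pos: [0.264, -0.4191, 0.2305]
tcp_rot: [-0.0, 0.999, 0.037, -0.0]
ft_force: [0.6, -0.1, 0.5]
opening: 0.501
gripper_force: 0.0
```

Request:
{"name": "servo_tool", "arguments": {
  "commands": [
    [[0.5,25.8,-27.5,0,0],[0.5,25.8,-27.5,0,0],[0.5,25.8,-27.5,0,0],[0.5,25.8,-27.5,0,0],[0.5,25.8,-27.5,0,0]]
  ]
}}

```text
time: 0.93
tool_pos: [0.383, -0.2702, 0.2311]
tcp_rot: [-0.0, 0.999, 0.039, -0.0]
ft_force: [0.7, -0.5, 0.6]
opening: 0.499
gripper_force: 0.0
```

Request:
{"name": "servo_tool", "arguments": {
  "commands": [
    [[0.5,25.8,-27.5,0,0],[0.5,25.8,-27.5,0,0],[0.5,25.8,-27.5,0,0],[0.5,25.8,-27.5,0,0],[0.5,25.8,-27.5,0,0]]
  ]
}}

```text
time: 1.35
tool_pos: [0.5011, -0.123, 0.2311]
tcp_rot: [-0.0, 0.999, 0.039, -0.0]
ft_force: [-0.4, -0.6, -0.2]
opening: 0.499
gripper_force: 0.0
```

Request:
{"name": "servo_tool", "arguments": {
  "commands": [
    [[0.5,25.8,-27.5,0,0],[0.5,25.8,-27.5,20,0],[0.5,25.8,-27.5,30,0],[0.5,0,0,20,0],[0.5,0,0,0,0]]
  ]
}}

```text
time: 1.77
tool_pos: [0.5657, -0.0394, 0.1613]
tcp_rot: [-0.0, 0.999, 0.04, -0.004]
ft_force: [-1.0, 0.1, 0.1]
opening: 0.501
gripper_force: 0.0
```

Run:
```python
from h import *
import pickle
from scipy.spatial.transform import Rotation as R
s=bot.sense();print(s["time"],s["tool_pos"],s["opening"],s["ft_force"]);r=R.from_quat(s["tcp_rot"],scalar_first=True).as_matrix();print(np.degrees(np.arctan2(r[1,0],r[0,0])),r[:,2])
w=bot.get_image("wrist");cv2.imwrite("pics/w1.png",w["color"]);pickle.dump(w,open("w1.pkl","wb"));print(np.round(w["world_from_camera"],3).tolist(),w["fovy"])
t=pickle.load(open("top0.pkl","rb"));print(onz(t,[[254.3,225.6],[282.3,223.5],[310,221.4]],.017))
```

```text
1.7667 [ 0.56567703 -0.03944968  0.16125117] 0.5012279316679445 [-0.99216136  0.08291917  0.06927013]
4.618454932423955 [-7.30198451e-03  6.02511717e-04 -9.99973159e-01]
[[0.081, 0.949, 0.306, 0.643], [-0.997, 0.077, 0.024, -0.033], [-0.001, -0.307, 0.952, 0.303], [0.0, 0.0, 0.0, 1.0]] 62.4900463308195
[[ 0.55806159  0.12205872  0.017     ]
 [ 0.56297184  0.04183616  0.017     ]
 [ 0.56789953 -0.03763969  0.017     ]]
```

View pics/w1.png

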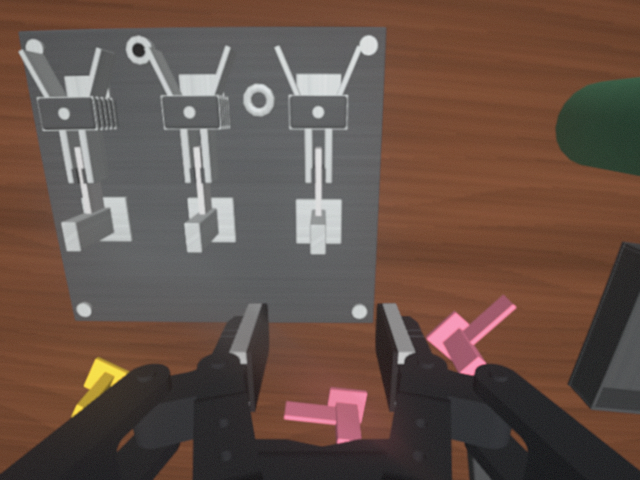

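The wrist view shows the right-hand blade between the open fingers: foot at columns 296–341, rows 199–243; handle top near (318,248). The pad tips are at about (268,305) and (376,305).

Run:
```python
from h import *
import pickle
w=pickle.load(open("w1.pkl","rb")); g=cv2.cvtColor(w["color"],cv2.COLOR_BGR2GRAY).astype(int)
def edges(a,o,th=25):
    d=np.diff(a); return [(o+i+.5,int(v)) for i,v in enumerate(d) if abs(v)>th]
print("foot row206",edges(g[206,40:380],40)); print("row236",edges(g[236,40:380],40)); print("h row248",edges(g[248,40:380],40,15)); print("blade180",edges(g[190,40:380],40,20))
for c in(303,334,227,124): print("col",c,edges(g[180:270,c],180,20))
print("col318",g[205:262,318].tolist())
print(proj(w,[[.5657,-.0394,.1613]]))
u=onz(w,[[318.5,206],[318.5,236],[318.5,199],[318.5,243]],.017);print(u)
print(onz(w,[[318,253],[318,226]],.062), onz(w,[[21,32],[386,27],[375,322],[78,322]],.012))
```

```text
foot row206 [(81.5, 42), (82.5, 48), (89.5, -36), (90.5, -40), (103.5, 35), (104.5, 30), (125.5, -30), (126.5, -37), (186.5, 31), (187.5, 51), (188.5, 27), (203.5, -35), (204.5, -45), (210.5, 32), (211.5, 37), (232.5, -39), (233.5, -40), (294.5, 32), (295.5, 43), (296.5, 27), (340.5, -35), (341.5, -44)]
row236 [(62.5, 33), (63.5, 43), (77.5, -32), (78.5, -30), (130.5, -41), (131.5, -30), (184.5, 36), (185.5, 40), (199.5, -30), (200.5, -39), (214.5, 31), (215.5, 32), (234.5, -39), (235.5, -42), (295.5, 40), (296.5, 31), (340.5, -42), (341.5, -31)]
h row248 [(64.5, 21), (65.5, 42), (66.5, 32), (78.5, -17), (79.5, -30), (80.5, -39), (185.5, 33), (186.5, 46), (187.5, 24), (200.5, -31), (201.5, -41), (202.5, -19), (308.5, 19), (309.5, 37), (310.5, 34), (324.5, -35), (325.5, -38), (326.5, -19)]
blade180 [(80.5, 46), (81.5, 45), (86.5, -36), (87.5, -43), (195.5, 29), (196.5, 51), (197.5, 31), (201.5, -21), (202.5, -40), (203.5, -40), (313.5, 30), (314.5, 48), (315.5, 34), (320.5, -34), (321.5, -47)]
col 303 [(197.5, 22), (198.5, 40), (199.5, 32), (242.5, -42), (243.5, -42)]
col 334 [(197.5,
[... 236 characters left out ...]
2, 221, 220, 221, 219, 220, 221, 221, 222, 219, 204, 172, 152, 150, 149, 147, 148, 147, 151, 171, 196, 207, 207, 205, 205, 204, 204, 203, 202, 205, 203, 204, 206, 208, 211, 212, 208, 207, 201, 204, 204, 205, 206, 206, 208, 206, 207, 206, 188, 143, 104, 96, 101, 98, 96, 99, 97]
[[323.48127659 321.8293402 ]]
[[ 0.58159961 -0.03483644  0.017     ]
 [ 0.55866263 -0.03663669  0.017     ]
 [ 0.58680053 -0.03442808  0.017     ]
 [ 0.55315212 -0.03706903  0.017     ]]
[[ 0.56057363 -0.03657338  0.062     ]
 [ 0.57848473 -0.0351751   0.062     ]] [[ 0.68512089  0.17620708  0.012     ]
 [ 0.70488892 -0.06997209  0.012     ]
 [ 0.48720951 -0.08896739  0.012     ]
 [ 0.46592124  0.15868466  0.012     ]]
```

Request:
{"name": "servo_tool", "arguments": {
  "commands": [
    [[0.5,4.6,-3.4,0,0],[0.5,0,0,30,0],[0.5,0,0,35,0],[0.5,0,0,35,0],[0.5,0,0,20,0]]
  ]
}}

```text
time: 2.23
tool_pos: [0.5712, -0.0384, 0.0448]
tcp_rot: [-0.0, 0.999, 0.038, -0.0]
ft_force: [-1.2, -0.1, 0.7]
opening: 0.497
gripper_force: 0.0
```

Request:
{"name": "servo_tool", "arguments": {
  "commands": [
    [[0.6,0,0,8,0],[0.7,0,0,0,0],[0.75,0,0,0,0],[0.75,0,0,0,0]]
  ]
}}

```text
time: 2.57
tool_pos: [0.5732, -0.0379, 0.0401]
tcp_rot: [0.0, 0.999, 0.039, 0.002]
ft_force: [0.8, -0.3, 0.3]
opening: 0.247
gripper_force: 0.0
```

```bash
cat > st.py <<'E'
from h import *
import sys
from scipy.spatial.transform import Rotation as R
s=bot.sense();r=R.from_quat(s["tcp_rot"],scalar_first=True).as_matrix()
print(s["time"],np.round(s["tool_pos"]*1000 if hasattr(s["tool_pos"],"shape") else np.array(s["tool_pos"])*1000,2),"op",round(s["opening"],4),"F(tool)",np.round(r.T@np.array(s["ft_force"]),2),"gf",s["gripper_force"],"yaw",np.round(np.degrees(np.arctan2(r[1,0],r[0,0])),2),np.round(r[:2,2],4))
if len(sys.argv)>1: cv2.imwrite(f"pics/{sys.argv[1]}.png",bot.get_image("wrist")["color"])
E
python3 st.py w2
```

```text
2.5667 [573.25 -37.92  40.1 ] op 0.2472 F(tool) [ 0.81  0.33 -0.29] gf 0.0 yaw 4.42 [ 0.0034 -0.0001]
```

View pics/w2.png

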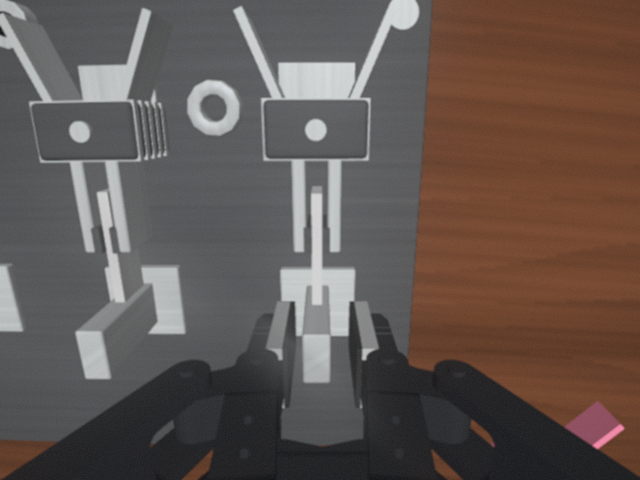

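The wrist view shows the handle, columns 303–330, sitting left of the pads' midline (about 324), which agrees with the 2.4 mm computed offset. I'll correct that, lower, and close gently.

Request:
{"name": "servo_tool", "arguments": {
  "commands": [
    [[0.75,-3.0,-2.4,0,0],[0.75,0,0,9,0],[0.8,0,0,0,0],[0.82,0,0,0,0],[0.82,0,0,0,0]]
  ],
  "squeeze": 20
}}

```text
time: 3.03
tool_pos: [0.5684, -0.0352, 0.0287]
tcp_rot: [-0.0, 0.999, 0.039, -0.0]
ft_force: [0.4, -0.5, 1.5]
opening: 0.18
gripper_force: 0.0
```

```bash
python3 st.py w3
python3 - <<'E'
import cv2
i=cv2.imread('pics/w3.png');cv2.imwrite('pics/w3c.png',cv2.resize(i[240:400,220:430],None,fx=3.5,fy=3.5))
E
```

```text
3.0333 [568.35 -35.25  28.72] op 0.1804 F(tool) [ 0.33  0.57 -1.45] gf 0.0 yaw 4.46 [-0.0004  0.0001]
```

View pics/w3c.png

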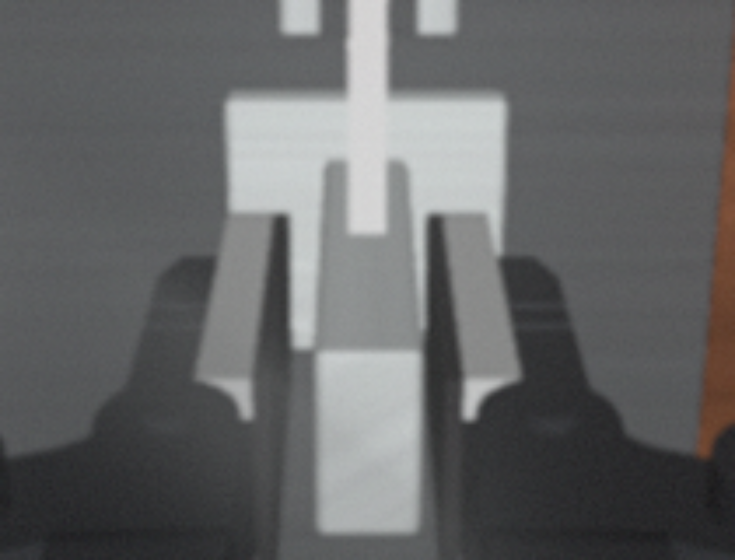

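The crop shows the pads' inner faces at columns 288 and 428 (midline 358) and the handle centred at 367, so it lies about 1 mm to the right. Correcting and closing.

Request:
{"name": "servo_tool", "arguments": {
  "commands": [
    [[0.82,0.5,0.9,0,0],[0.86,0,0,0,0],[0.87,0,0,0,0],[0.88,0,0,0,0],[0.88,0,0,0,0]]
  ]
}}

```text
time: 3.5
tool_pos: [0.5691, -0.0362, 0.0289]
tcp_rot: [-0.0, 0.999, 0.039, -0.0]
ft_force: [-0.5, -0.2, -0.3]
opening: 0.121
gripper_force: 0.0
```

```bash
python3 st.py
```

```text
3.5 [569.08 -36.22  28.85] op 0.1209 F(tool) [-0.48  0.12  0.25] gf 0.0 yaw 4.45 [-0.      0.0001]
```

Request:
{"name": "servo_tool", "arguments": {
  "commands": [
    [[0.95,0,0,0,0],[1,0,0,0,0],[1,0,0,0,0],[1,0,0,0,0]]
  ],
  "squeeze": 40
}}

```text
time: 3.83
tool_pos: [0.5691, -0.0362, 0.0289]
tcp_rot: [-0.0, 0.999, 0.039, 0.0]
ft_force: [-1.0, -0.0, 2.7]
opening: 0.112
gripper_force: 39.2
```

```bash
python3 st.py
```

```text
3.8333 [569.08 -36.17  28.95] op 0.1116 F(tool) [-1.02 -0.04 -2.67] gf 39.2294043302536 yaw 4.46 [0.0001 0.0001]
```

Request:
{"name": "servo_tool", "arguments": {
  "commands": [
    [[1,-1,0,0,0],[1,-1,0,0,0]]
  ]
}}

```text
time: 4.0
tool_pos: [0.5689, -0.0362, 0.029]
tcp_rot: [-0.0, 0.999, 0.039, 0.002]
ft_force: [8.4, 1.0, -6.0]
opening: 0.109
gripper_force: 38.8
```

Request:
{"name": "servo_tool", "arguments": {
  "commands": [
    [[1,-1,0,0,0],[1,-1,0,0,0]]
  ]
}}

```text
time: 4.17
tool_pos: [0.5679, -0.0363, 0.0293]
tcp_rot: [-0.0, 0.999, 0.039, 0.003]
ft_force: [8.4, 1.7, -3.1]
opening: 0.111
gripper_force: 39.0
```

```bash
python3 st.py
```

```text
4.1667 [567.91 -36.29  29.34] op 0.1107 F(tool) [ 8.53 -1.05  3.19] gf 38.95044565200806 yaw 4.47 [0.0051 0.0005]
```

Request:
{"name": "servo_tool", "arguments": {
  "commands": [
    [[1,-1,0,0,0],[1,-1,0,0,0]]
  ]
}}

```text
time: 4.33
tool_pos: [0.5664, -0.0365, 0.0296]
tcp_rot: [-0.0, 0.999, 0.039, 0.003]
ft_force: [10.6, 1.6, -2.3]
opening: 0.109
gripper_force: 39.1
```

Request:
{"name": "servo_tool", "arguments": {
  "commands": [
    [[1,-1,0,0,0],[1,-1,0,0,0]]
  ]
}}

```text
time: 4.5
tool_pos: [0.5646, -0.0366, 0.0298]
tcp_rot: [-0.0, 0.999, 0.039, 0.003]
ft_force: [10.3, 1.1, -2.2]
opening: 0.112
gripper_force: 39.2
```

Request:
{"name": "servo_tool", "arguments": {
  "commands": [
    [[1,-1,0,0,0],[1,-1,0,0,0]]
  ]
}}

```text
time: 4.67
tool_pos: [0.5627, -0.0367, 0.0299]
tcp_rot: [-0.0, 0.999, 0.039, 0.003]
ft_force: [9.4, 1.1, -0.9]
opening: 0.112
gripper_force: 39.2
```

```bash
python3 st.py
```

```text
4.6667 [562.7  -36.72  29.86] op 0.1116 F(tool) [ 9.4  -0.36  1.01] gf 39.21670138835907 yaw 4.48 [0.0067 0.0005]
```

Request:
{"name": "servo_tool", "arguments": {
  "commands": [
    [[1,-1,0,0,0],[1,-1,0,0,0],[1,-1,0,0,0]]
  ]
}}

```text
time: 4.92
tool_pos: [0.5597, -0.037, 0.0299]
tcp_rot: [-0.0, 0.999, 0.039, 0.003]
ft_force: [10.5, 1.5, -1.3]
opening: 0.107
gripper_force: 39.2
```

Request:
{"name": "servo_tool", "arguments": {
  "commands": [
    [[1,0,0,0,0],[1,0,0,0,0],[1,0,0,0,0]]
  ]
}}

```text
time: 5.17
tool_pos: [0.5595, -0.037, 0.0299]
tcp_rot: [-0.0, 0.999, 0.039, 0.003]
ft_force: [8.6, 1.2, -1.0]
opening: 0.108
gripper_force: 39.3
```

```bash
python3 st.py
```

```text
5.1667 [559.51 -36.98  29.85] op 0.108 F(tool) [ 8.69 -0.51  1.09] gf 39.34406340122223 yaw 4.48 [0.0063 0.0005]
```

Request:
{"name": "servo_tool", "arguments": {
  "commands": [
    [[1,1,0,0,0],[1,1,0,0,0],[1,0.8,0,0,0],[1,0,0,0,0]]
  ]
}}

```text
time: 5.5
tool_pos: [0.5595, -0.037, 0.0296]
tcp_rot: [-0.0, 0.999, 0.039, 0.001]
ft_force: [-0.4, 0.9, 7.7]
opening: 0.111
gripper_force: 40.8
```

Request:
{"name": "servo_tool", "arguments": {
  "commands": [
    [[0.88,0,0,0,0],[0.8,0,0,0,0],[0.6,0,0,0,0],[0.5,0,0,0,0],[0.5,0,0,0,0]]
  ],
  "squeeze": 20
}}

```text
time: 5.92
tool_pos: [0.5586, -0.037, 0.0286]
tcp_rot: [-0.0, 0.999, 0.039, -0.0]
ft_force: [0.2, -0.0, -0.4]
opening: 0.502
gripper_force: 0.0
```

```bash
python3 st.py w4
python3 - <<'E'
from h import *
import pickle
w=pickle.load(open("w1.pkl","rb"))
for e in ([341.3,221],[233.6,220],[128.5,219]): print(onz(w,[e],.017)-17e-3*np.array([.0788,-.9969,0])*1)
print(onz(w,[[227,197.7],[227,242],[124,196.7],[124,241.2],[318.5,198.8],[318.5,243.2]],.017))
E
```

```text
5.9167 [558.59 -36.97  28.59] op 0.5016 F(tool) [0.15 0.02 0.44] gf 0.0 yaw 4.45 [-0.0007  0.0001]
[[ 0.57030287 -0.03569072  0.017     ]]
[[0.56460022 0.04435055 0.017     ]]
[[0.55909128 0.12350182 0.017     ]]
[[ 0.58241168  0.03247906  0.017     ]
 [ 0.54831836  0.03219265  0.017     ]
 [ 0.57724029  0.10880439  0.017     ]
 [ 0.54255013  0.11125313  0.017     ]
 [ 0.58694832 -0.03441647  0.017     ]
 [ 0.55299376 -0.03708145  0.017     ]]
```

Request:
{"name": "servo_tool", "arguments": {
  "commands": [
    [[0.5,0,0,-20,0],[0.5,0,0,-35,0],[0.5,4,-27,0,0],[0.5,4,-27,0,0],[0.5,4,-26,0,0]]
  ]
}}

```text
time: 6.38
tool_pos: [0.565, 0.0443, 0.0846]
tcp_rot: [-0.0, 0.999, 0.039, 0.001]
ft_force: [0.9, -0.9, -0.0]
opening: 0.503
gripper_force: 0.0
```

Request:
{"name": "servo_tool", "arguments": {
  "commands": [
    [[0.6,0,0,0,0],[0.6,0,0,15,0],[0.6,0,0,20,0],[0.65,0,0,15,0],[0.75,0,0,5,0]]
  ]
}}

```text
time: 6.8
tool_pos: [0.5631, 0.0434, 0.0267]
tcp_rot: [0.0, 0.999, 0.039, -0.002]
ft_force: [-0.3, -0.7, -0.7]
opening: 0.251
gripper_force: 0.0
```

Request:
{"name": "servo_tool", "arguments": {
  "commands": [
    [[0.75,0,0,0,0],[0.75,0,0,0,0],[0.75,0,0,0,0]]
  ]
}}

```text
time: 7.05
tool_pos: [0.5653, 0.0436, 0.0297]
tcp_rot: [-0.0, 0.999, 0.039, 0.001]
ft_force: [-0.7, 0.1, -0.2]
opening: 0.251
gripper_force: 0.0
```

```bash
python3 st.py w5
python3 - <<'E'
import cv2
a=cv2.imread('pics/w4.png');i=cv2.imread('pics/w5.png');cv2.imwrite('pics/w5c.png',cv2.resize(i[200:400,200:440],None,fx=3,fy=3))
E
```

```text
7.05 [565.28  43.59  29.73] op 0.2513 F(tool) [-0.65 -0.18  0.16] gf 0.0 yaw 4.44 [0.0012 0.0002]
```

View pics/w5c.png

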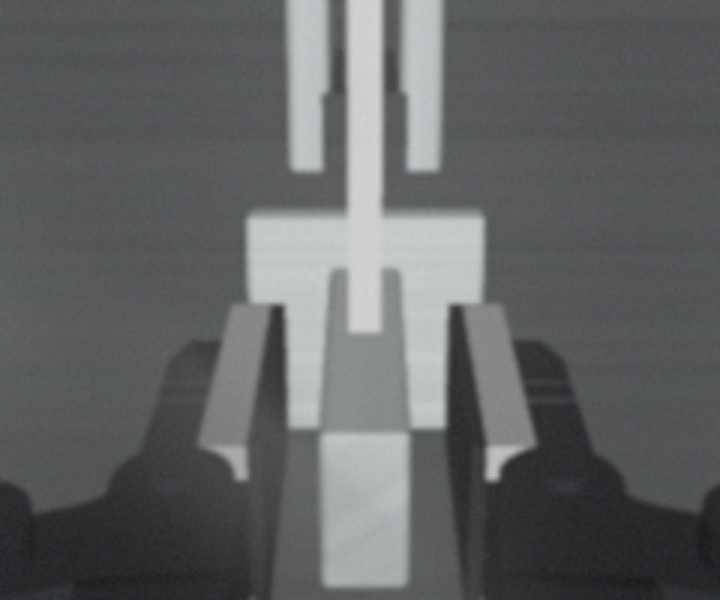

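The handle midline (365–366) matches the pad midline (367) within 0.2 mm, so I can close and draw the middle blade.

Request:
{"name": "servo_tool", "arguments": {
  "commands": [
    [[0.82,0,-0.2,0,0],[0.88,0,0,0,0],[0.88,0,0,0,0],[1,0,0,0,0],[1,0,0,0,0]]
  ],
  "squeeze": 40
}}

```text
time: 7.52
tool_pos: [0.565, 0.0438, 0.0294]
tcp_rot: [0.0, 0.999, 0.039, 0.0]
ft_force: [-0.6, -1.3, 6.4]
opening: 0.114
gripper_force: 39.8
```

Request:
{"name": "servo_tool", "arguments": {
  "commands": [
    [[1,0,0,0,0],[1,0,0,0,0]]
  ]
}}

```text
time: 7.68
tool_pos: [0.565, 0.0438, 0.0294]
tcp_rot: [0.0, 0.999, 0.039, 0.0]
ft_force: [-0.8, -0.6, 5.1]
opening: 0.107
gripper_force: 39.8
```

Request:
{"name": "servo_tool", "arguments": {
  "commands": [
    [[1,-1,0,0,0],[1,-1,0,0,0]]
  ]
}}

```text
time: 7.85
tool_pos: [0.5639, 0.0438, 0.0294]
tcp_rot: [-0.0, 0.999, 0.039, 0.001]
ft_force: [3.7, -0.7, 3.9]
opening: 0.109
gripper_force: 39.5
```

Request:
{"name": "servo_tool", "arguments": {
  "commands": [
    [[1,-1,0,0,0],[1,-1,0,0,0]]
  ]
}}

```text
time: 8.02
tool_pos: [0.5617, 0.0436, 0.0294]
tcp_rot: [-0.0, 0.999, 0.039, 0.001]
ft_force: [4.3, -1.3, 5.2]
opening: 0.112
gripper_force: 39.7
```

Request:
{"name": "servo_tool", "arguments": {
  "commands": [
    [[1,-1,0,0,0],[1,-1,0,0,0]]
  ]
}}

```text
time: 8.18
tool_pos: [0.5596, 0.0435, 0.0294]
tcp_rot: [-0.0, 0.999, 0.039, 0.001]
ft_force: [4.9, -1.4, 5.1]
opening: 0.113
gripper_force: 39.7
```

Request:
{"name": "servo_tool", "arguments": {
  "commands": [
    [[1,-1,0,0,0],[1,-1,0,0,0]]
  ]
}}

```text
time: 8.35
tool_pos: [0.5576, 0.0433, 0.0294]
tcp_rot: [-0.0, 0.999, 0.039, 0.001]
ft_force: [4.3, -1.3, 6.2]
opening: 0.111
gripper_force: 39.7
```

```bash
python3 st.py
```

```text
8.35 [557.61  43.28  29.39] op 0.1107 F(tool) [ 4.15  1.63 -6.17] gf 39.721975922584534 yaw 4.45 [0.002  0.0001]
```

The middle clip takes about 4.3 N, so it looks like the weak one. I'll finish its draw, release, and go to the left blade.

Request:
{"name": "servo_tool", "arguments": {
  "commands": [
    [[1,-1,0,0,0],[1,-1,0,0,0],[1,0,0,0,0],[1,0.8,0,0,0],[1,0,0,0,0]]
  ]
}}

```text
time: 8.77
tool_pos: [0.5555, 0.0431, 0.0294]
tcp_rot: [0.0, 0.999, 0.039, 0.0]
ft_force: [0.8, -1.2, 8.5]
opening: 0.111
gripper_force: 40.3
```

Request:
{"name": "servo_tool", "arguments": {
  "commands": [
    [[0.88,0,0,0,0],[0.8,0,0,0,0],[0.6,0,0,0,0],[0.5,0,0,0,0],[0.5,0,0,0,0]]
  ]
}}

```text
time: 9.18
tool_pos: [0.555, 0.0432, 0.0285]
tcp_rot: [-0.0, 0.999, 0.039, -0.001]
ft_force: [0.8, 0.2, 0.0]
opening: 0.5
gripper_force: 0.0
```

```bash
python3 st.py
```

```text
9.1833 [555.    43.22  28.49] op 0.4995 F(tool) [ 0.79 -0.15 -0.  ] gf 0.0 yaw 4.46 [-0.001   0.0001]
```

Request:
{"name": "servo_tool", "arguments": {
  "commands": [
    [[0.5,0,0,-20,0],[0.5,0,0,-35,0],[0.5,4,-27,0,0],[0.5,3,-27,0,0],[0.5,3,-25.5,0,0]]
  ]
}}

```text
time: 9.6
tool_pos: [0.562, 0.0876, 0.0845]
tcp_rot: [-0.016, 0.997, 0.069, -0.001]
ft_force: [0.3, 0.6, -0.4]
opening: 0.501
gripper_force: 0.0
```

Request:
{"name": "servo_tool", "arguments": {
  "commands": [
    [[0.6,0,0,0,0],[0.6,0,0,15,0],[0.6,0,0,20,0],[0.65,0,0,15,0],[0.75,0,0,4,0]]
  ]
}}

```text
time: 10.02
tool_pos: [0.5594, 0.0875, 0.0273]
tcp_rot: [-0.015, 0.997, 0.069, -0.004]
ft_force: [-0.4, -1.2, -0.6]
opening: 0.252
gripper_force: 0.0
```

Request:
{"name": "servo_tool", "arguments": {
  "commands": [
    [[0.75,0,0,0,0],[0.75,0,0,0,0],[0.75,0,0,0,0]]
  ]
}}

```text
time: 10.27
tool_pos: [0.5623, 0.0875, 0.0313]
tcp_rot: [-0.015, 0.998, 0.069, -0.001]
ft_force: [-0.5, 0.0, 0.8]
opening: 0.25
gripper_force: 0.0
```

```bash
python3 st.py w6
python3 - <<'E'
import cv2
i=cv2.imread('pics/w6.png');cv2.imwrite('pics/w6c.png',cv2.resize(i[200:400,200:440],None,fx=3,fy=3))
E
```

```text
10.2667 [562.26  87.54  31.29] op 0.2505 F(tool) [-0.52 -0.12 -0.81] gf 0.0 yaw 7.91 [-0.0038  0.0305]
```

View pics/w6c.png

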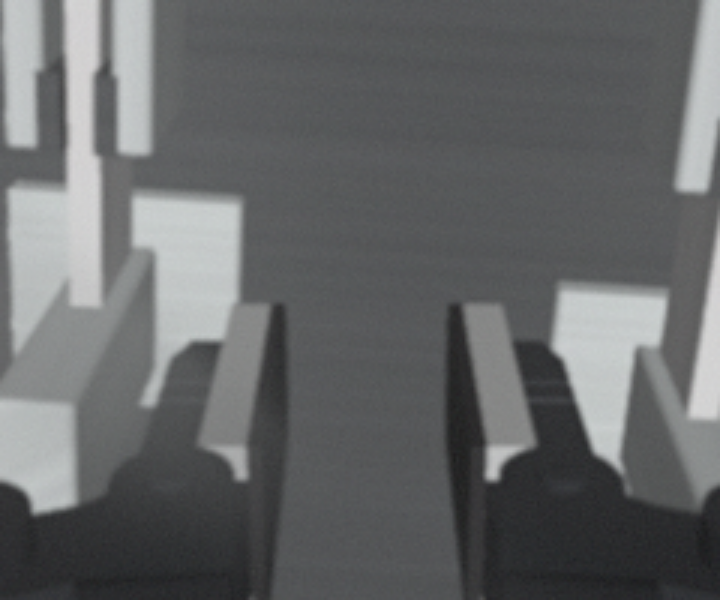

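The shift stopped halfway with the tool tilted, so a joint limit seems to be in play. The fingers came down between the two blades and touched nothing. Reading the joints.

```bash
python3 -c "
from h import *
s=bot.sense();print(np.round(s['q'],3),np.round(s['joint_velocities'],3))"
```

```text
[ 0.138  0.448 -0.245  0.876  0.031  3.141] [-0.002 -0.003 -0.    -0.005 -0.     0.001]
```

Joint 6 has hit its 3.14 limit. I'll lift, then make the half turn (-180°), which gives the same grasp with joint 6 near 0.

Request:
{"name": "servo_tool", "arguments": {
  "commands": [
    [[0.75,0,0,-20,0],[0.75,0,0,-35,0],[0.75,0,0,-35,-3],[0.75,0,0,-10,-7],[0.75,0,0,0,-7]]
  ]
}}

```text
time: 10.73
tool_pos: [0.5647, 0.0845, 0.1354]
tcp_rot: [-0.015, 0.976, 0.218, 0.005]
ft_force: [-0.0, 0.2, 0.2]
opening: 0.257
gripper_force: 0.0
```

```bash
python3 st.py; python3 -c "
from h import *
s=bot.sense();print(np.round(s['q'],3))"
```

```text
10.7333 [564.71  84.55 135.39] op 0.2569 F(tool) [ 0.05 -0.16 -0.19] gf 0.0 yaw 25.2 [0.003  0.0314]
[ 0.132  0.358 -0.094  1.112  0.031  2.834]
```

The tilt of about 0.03 rad has stayed in the commanded pose. The opposite limit of joint 6 should push it back the other way, so I'll turn there while high above the bench.

Request:
{"name": "servo_tool", "arguments": {
  "commands": [
    [[0.75,0,0,0,-7],[0.75,0,0,0,-7],[0.75,0,0,0,-7],[0.75,0,0,0,-7],[0.75,0,0,0,-7]]
  ]
}}

```text
time: 11.15
tool_pos: [0.5627, 0.0843, 0.1317]
tcp_rot: [-0.014, 0.865, 0.502, 0.006]
ft_force: [0.1, -0.5, 0.2]
opening: 0.247
gripper_force: 0.0
```

Request:
{"name": "servo_tool", "arguments": {
  "commands": [
    [[0.75,0,0,0,-7],[0.75,0,0,0,-7],[0.75,0,0,0,-7],[0.75,0,0,0,-7],[0.75,0,0,0,-7]]
  ]
}}

```text
time: 11.57
tool_pos: [0.5626, 0.0843, 0.1316]
tcp_rot: [-0.011, 0.674, 0.739, 0.01]
ft_force: [0.1, -0.5, 0.1]
opening: 0.25
gripper_force: 0.0
```

Request:
{"name": "servo_tool", "arguments": {
  "commands": [
    [[0.75,0,0,0,-7],[0.75,0,0,0,-7],[0.75,0,0,0,-7],[0.75,0,0,0,-7],[0.75,0,0,0,-7]]
  ]
}}

```text
time: 11.98
tool_pos: [0.5626, 0.0844, 0.1316]
tcp_rot: [-0.008, 0.421, 0.907, 0.013]
ft_force: [-0.4, 0.6, 0.9]
opening: 0.248
gripper_force: 0.0
```

Request:
{"name": "servo_tool", "arguments": {
  "commands": [
    [[0.75,0,0,0,-7],[0.75,0,0,0,-7],[0.75,0,0,0,-7],[0.75,0,0,0,-7],[0.75,0,0,0,-7]]
  ]
}}

```text
time: 12.4
tool_pos: [0.5626, 0.0843, 0.1316]
tcp_rot: [-0.004, 0.128, 0.992, 0.015]
ft_force: [0.7, 0.4, 1.0]
opening: 0.251
gripper_force: 0.0
```

Request:
{"name": "servo_tool", "arguments": {
  "commands": [
    [[0.75,0,0,0,-7],[0.75,0,0,0,-7],[0.75,0,0,0,-7],[0.75,0,0,0,-7],[0.75,0,0,0,-7]]
  ]
}}

```text
time: 12.82
tool_pos: [0.5626, 0.0843, 0.1316]
tcp_rot: [0.001, -0.176, 0.984, 0.015]
ft_force: [0.1, -0.8, 0.0]
opening: 0.249
gripper_force: 0.0
```

Request:
{"name": "servo_tool", "arguments": {
  "commands": [
    [[0.75,0,0,0,-7],[0.75,0,0,0,-7],[0.75,0,0,0,-7],[0.75,0,0,0,-7],[0.75,0,0,0,-7]]
  ]
}}

```text
time: 13.23
tool_pos: [0.5626, 0.0844, 0.1316]
tcp_rot: [0.006, -0.464, 0.886, 0.014]
ft_force: [-0.9, 0.3, 0.6]
opening: 0.253
gripper_force: 0.0
```

Request:
{"name": "servo_tool", "arguments": {
  "commands": [
    [[0.75,0,0,0,-7],[0.75,0,0,0,-7],[0.75,0,0,0,-7],[0.75,0,0,0,-7],[0.75,0,0,0,-7]]
  ]
}}

```text
time: 13.65
tool_pos: [0.5626, 0.0844, 0.1316]
tcp_rot: [-0.01, 0.709, -0.706, -0.012]
ft_force: [0.8, -0.2, 0.8]
opening: 0.248
gripper_force: 0.0
```

Request:
{"name": "servo_tool", "arguments": {
  "commands": [
    [[0.75,0,0,0,-7],[0.75,0,0,0,-7],[0.75,0,0,0,-7],[0.75,0,0,0,-7],[0.75,0,0,0,-7]]
  ]
}}

```text
time: 14.07
tool_pos: [0.5626, 0.0844, 0.1316]
tcp_rot: [-0.013, 0.888, -0.46, -0.008]
ft_force: [0.2, 0.0, 0.2]
opening: 0.256
gripper_force: 0.0
```

Request:
{"name": "servo_tool", "arguments": {
  "commands": [
    [[0.75,0,0,0,-7],[0.75,0,0,0,-7],[0.75,0,0,0,-7],[0.75,0,0,0,-7],[0.75,0,0,0,-7]]
  ]
}}

```text
time: 14.48
tool_pos: [0.5626, 0.0844, 0.1316]
tcp_rot: [-0.015, 0.985, -0.172, -0.004]
ft_force: [0.3, -0.2, -1.1]
opening: 0.25
gripper_force: 0.0
```

Request:
{"name": "servo_tool", "arguments": {
  "commands": [
    [[0.75,0,0,0,-7],[0.75,0,0,0,-7],[0.75,0,0,0,0],[0.75,0,0,0,0]]
  ]
}}

```text
time: 14.82
tool_pos: [0.5626, 0.0844, 0.1313]
tcp_rot: [-0.015, 0.998, -0.055, -0.003]
ft_force: [-0.1, 0.6, -0.3]
opening: 0.248
gripper_force: 0.0
```

```bash
echo "print(np.round(s['q'],4))">>st.py; python3 st.py
```

```text
14.8167 [562.57  84.36 131.35] op 0.2483 F(tool) [-0.18 -0.56  0.3 ] gf 0.0 yaw -6.32 [-0.0034  0.0306]
[ 0.1322  0.3615 -0.099   1.1096  0.0308 -2.899 ]
```

Request:
{"name": "servo_tool", "arguments": {
  "commands": [
    [[0.75,0,0,0,-7],[0.75,0,0,0,-6.5],[0.75,0,0,0,-2],[0.75,0,0,0,0]]
  ]
}}

```text
time: 15.15
tool_pos: [0.561, 0.094, 0.1309]
tcp_rot: [-0.012, 0.997, 0.074, -0.0]
ft_force: [-0.5, 0.6, -0.3]
opening: 0.251
gripper_force: 0.0
```

```bash
python3 st.py
```

```text
15.15 [560.95  93.99 130.93] op 0.2514 F(tool) [-0.45 -0.72  0.29] gf 0.0 yaw 8.52 [-0.0026  0.0237]
[ 0.1532  0.3614 -0.1002  1.1082  0.0238 -3.1371]
```

Request:
{"name": "servo_tool", "arguments": {
  "commands": [
    [[0.75,0,0,0,-2],[0.75,0,0,0,-2],[0.75,0,0,0,0]]
  ]
}}

```text
time: 15.4
tool_pos: [0.5573, 0.1129, 0.1307]
tcp_rot: [-0.004, 0.995, 0.096, 0.0]
ft_force: [0.4, 0.0, 0.2]
opening: 0.248
gripper_force: 0.0
```

```bash
python3 st.py
```

```text
15.4 [557.29 112.88 130.68] op 0.2482 F(tool) [ 0.4   0.05 -0.19] gf 0.0 yaw 11.07 [0.0001 0.0089]
[ 0.1951  0.3608 -0.1017  1.1065  0.0087 -3.1397]
```

Request:
{"name": "servo_tool", "arguments": {
  "commands": [
    [[0.75,0,0,0,-1.2],[0.75,0,0,0,0],[0.75,0,0,0,0]]
  ]
}}

```text
time: 15.65
tool_pos: [0.5565, 0.1167, 0.1306]
tcp_rot: [-0.002, 0.995, 0.101, 0.001]
ft_force: [0.3, 0.4, -0.6]
opening: 0.246
gripper_force: 0.0
```

```bash
python3 st.py
```

```text
15.65 [556.46 116.72 130.62] op 0.2463 F(tool) [ 0.39 -0.33  0.62] gf 0.0 yaw 11.65 [0.0009 0.0045]
[ 0.2045  0.3607 -0.1019  1.1064  0.0042 -3.1404]
```

Request:
{"name": "servo_tool", "arguments": {
  "commands": [
    [[0.75,0,0,0,-1.2],[0.75,0,0,0,0],[0.75,0,0,0,4],[0.75,0,0,0,3.7],[0.75,0,0,0,0]]
  ]
}}

```text
time: 16.07
tool_pos: [0.5554, 0.1217, 0.1306]
tcp_rot: [-0.0, 0.999, 0.039, 0.001]
ft_force: [-0.2, 0.2, -0.3]
opening: 0.25
gripper_force: 0.0
```

```bash
python3 st.py
```

```text
16.0667 [555.43 121.67 130.6 ] op 0.2503 F(tool) [-0.18 -0.24  0.33] gf 0.0 yaw 4.44 [0.002  0.0002]
[ 2.1580e-01  3.6070e-01 -1.0200e-01  1.1062e+00 -2.0000e-04 -3.0033e+00]
```

Request:
{"name": "servo_tool", "arguments": {
  "commands": [
    [[0.6,3.3,-1.5,0,0],[0.6,0,0,20,0],[0.6,0,0,35,0],[0.6,0,0,30,0],[0.6,0,0,16,0]]
  ]
}}

```text
time: 16.48
tool_pos: [0.5574, 0.1232, 0.0266]
tcp_rot: [0.0, 0.999, 0.041, -0.001]
ft_force: [-0.2, 0.5, -0.2]
opening: 0.403
gripper_force: 0.0
```

Request:
{"name": "servo_tool", "arguments": {
  "commands": [
    [[0.75,0,0,0,0],[0.75,0,0,0,0],[0.75,0,0,0,0],[0.75,0,0,0,0]]
  ]
}}

```text
time: 16.82
tool_pos: [0.56, 0.1238, 0.0313]
tcp_rot: [-0.0, 0.999, 0.04, 0.002]
ft_force: [-0.2, -0.4, 0.3]
opening: 0.254
gripper_force: 0.0
```

```bash
python3 st.py w7
python3 - <<'E'
import cv2
i=cv2.imread('pics/w7.png');cv2.imwrite('pics/w7c.png',cv2.resize(i[200:400,200:440],None,fx=3,fy=3))
E
```

```text
16.8167 [560.03 123.77  31.25] op 0.2544 F(tool) [-0.21  0.43 -0.32] gf 0.0 yaw 4.64 [0.0046 0.0008]
[ 2.176e-01  4.523e-01 -2.383e-01  8.756e-01 -2.000e-04 -3.005e+00]
```

View pics/w7c.png

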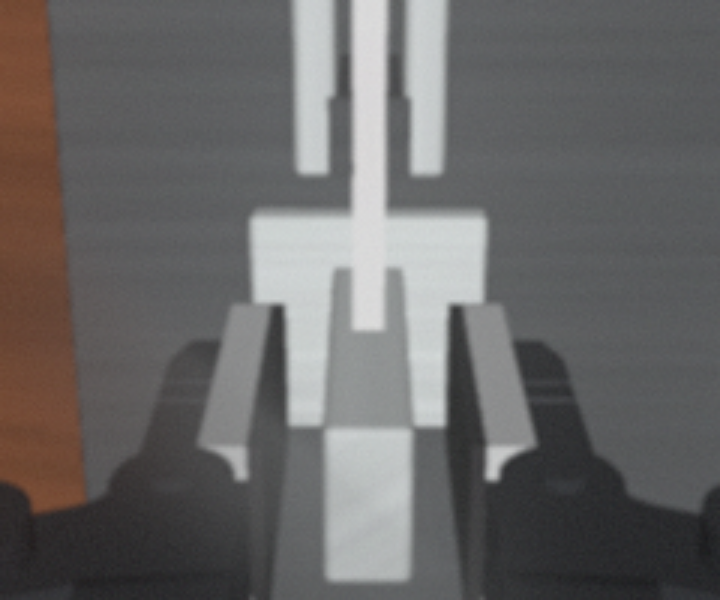

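The handle midline (368) matches the pads' midline (367). I'll grip and draw the left blade.

Request:
{"name": "servo_tool", "arguments": {
  "commands": [
    [[0.82,0,0,0,0],[0.88,0,0,0,0],[0.88,0,0,0,0],[1,0,0,0,0],[1,0,0,0,0]]
  ],
  "squeeze": 40
}}

```text
time: 17.28
tool_pos: [0.5591, 0.1235, 0.0303]
tcp_rot: [-0.0, 0.999, 0.04, 0.001]
ft_force: [-1.4, -0.3, 6.1]
opening: 0.112
gripper_force: 39.8
```

Request:
{"name": "servo_tool", "arguments": {
  "commands": [
    [[1,0,0,0,0],[1,0,0,0,0]]
  ]
}}

```text
time: 17.45
tool_pos: [0.559, 0.1235, 0.0303]
tcp_rot: [-0.0, 0.999, 0.04, 0.001]
ft_force: [-1.0, -0.3, 6.9]
opening: 0.11
gripper_force: 39.8
```

Request:
{"name": "servo_tool", "arguments": {
  "commands": [
    [[1,-1,0,0,0],[1,-1,0,0,0]]
  ]
}}

```text
time: 17.62
tool_pos: [0.5589, 0.1235, 0.0303]
tcp_rot: [-0.0, 0.999, 0.04, 0.003]
ft_force: [9.6, 0.0, -1.2]
opening: 0.108
gripper_force: 38.9
```

Request:
{"name": "servo_tool", "arguments": {
  "commands": [
    [[1,-1,0,0,0],[1,-1,0,0,0]]
  ]
}}

```text
time: 17.78
tool_pos: [0.5578, 0.1234, 0.0304]
tcp_rot: [-0.0, 0.999, 0.04, 0.004]
ft_force: [9.6, -0.1, -2.0]
opening: 0.113
gripper_force: 38.9
```

Request:
{"name": "servo_tool", "arguments": {
  "commands": [
    [[1,-1,0,0,0],[1,-1,0,0,0]]
  ]
}}

```text
time: 17.95
tool_pos: [0.5559, 0.1233, 0.0304]
tcp_rot: [-0.0, 0.999, 0.04, 0.004]
ft_force: [9.3, 0.5, -0.9]
opening: 0.109
gripper_force: 38.9
```

Request:
{"name": "servo_tool", "arguments": {
  "commands": [
    [[1,-1,0,0,0],[1,-1,0,0,0]]
  ]
}}

```text
time: 18.12
tool_pos: [0.5539, 0.1231, 0.0304]
tcp_rot: [-0.0, 0.999, 0.04, 0.004]
ft_force: [9.1, 0.1, -1.7]
opening: 0.111
gripper_force: 38.9
```

```bash
python3 st.py
```

```text
18.1167 [553.89 123.12  30.41] op 0.1111 F(tool) [9.09 0.6  1.82] gf 38.92077684402466 yaw 4.59 [0.0077 0.0007]
[ 2.1930e-01  4.4240e-01 -2.5840e-01  8.6230e-01 -1.0000e-03 -3.0025e+00]
```

The left clip takes about 9.3 N, which makes it a good one, so the middle clip (4.3 N) is the weak one. I'll finish this draw, release, lift, and make the half turn for free joint range.

Request:
{"name": "servo_tool", "arguments": {
  "commands": [
    [[1,-1,0,0,0],[1,-1,0,0,0],[1,-1,0,0,0],[1,-1,0,0,0],[1,-0.6,0,0,0]]
  ]
}}

```text
time: 18.53
tool_pos: [0.5493, 0.1227, 0.0304]
tcp_rot: [-0.0, 0.999, 0.04, 0.004]
ft_force: [9.3, 0.7, -1.4]
opening: 0.113
gripper_force: 38.9
```

Request:
{"name": "servo_tool", "arguments": {
  "commands": [
    [[1,0,0,0,0],[1,1,0,0,0],[1,1,0,0,0],[1,0.7,0,0,0],[1,0,0,0,0]]
  ]
}}

```text
time: 18.95
tool_pos: [0.5492, 0.1227, 0.0303]
tcp_rot: [-0.0, 0.999, 0.04, 0.001]
ft_force: [-0.1, -0.1, 8.2]
opening: 0.107
gripper_force: 40.6
```

```bash
python3 st.py
```

```text
18.95 [549.23 122.74  30.3 ] op 0.1073 F(tool) [-0.09  0.07 -8.2 ] gf 40.56098163127899 yaw 4.61 [0.0028 0.0004]
[ 2.200e-01  4.390e-01 -2.648e-01  8.641e-01 -2.000e-04 -3.002e+00]
```

Request:
{"name": "servo_tool", "arguments": {
  "commands": [
    [[0.88,0,0,0,0],[0.8,0,0,0,0],[0.6,0,0,0,0],[0.6,0,0,0,0]]
  ]
}}

```text
time: 19.28
tool_pos: [0.5485, 0.1227, 0.0293]
tcp_rot: [-0.0, 0.999, 0.04, 0.001]
ft_force: [-0.3, 0.4, 0.2]
opening: 0.4
gripper_force: 0.0
```

Request:
{"name": "servo_tool", "arguments": {
  "commands": [
    [[0.6,0,0,-20,0],[0.6,0,0,-35,0],[0.6,0,0,-15,0],[0.6,0,0,0,7],[0.6,0,0,0,7]]
  ]
}}

```text
time: 19.7
tool_pos: [0.5495, 0.1229, 0.1009]
tcp_rot: [-0.001, 0.996, -0.084, 0.002]
ft_force: [-0.2, -0.1, -0.6]
opening: 0.404
gripper_force: 0.0
```

Request:
{"name": "servo_tool", "arguments": {
  "commands": [
    [[0.6,0,0,0,7],[0.6,0,0,0,7],[0.6,0,0,0,7],[0.6,0,0,0,7],[0.6,0,0,0,7]]
  ]
}}

```text
time: 20.12
tool_pos: [0.5485, 0.1227, 0.0994]
tcp_rot: [-0.0, 0.925, -0.381, 0.001]
ft_force: [-0.2, 0.2, -0.9]
opening: 0.395
gripper_force: 0.0
```

Request:
{"name": "servo_tool", "arguments": {
  "commands": [
    [[0.6,0,0,0,7],[0.6,0,0,0,7],[0.6,0,0,0,7],[0.6,0,0,0,7],[0.6,0,0,0,7]]
  ]
}}

```text
time: 20.53
tool_pos: [0.5485, 0.1227, 0.0993]
tcp_rot: [-0.0, 0.768, -0.641, 0.0]
ft_force: [0.1, 0.4, -0.4]
opening: 0.399
gripper_force: 0.0
```

Request:
{"name": "servo_tool", "arguments": {
  "commands": [
    [[0.6,0,0,0,7],[0.6,0,0,0,7],[0.6,0,0,0,7],[0.6,0,0,0,7],[0.6,0,0,0,7]]
  ]
}}

```text
time: 20.95
tool_pos: [0.5485, 0.1227, 0.0993]
tcp_rot: [0.001, -0.539, 0.842, -0.0]
ft_force: [0.8, -0.5, 0.3]
opening: 0.402
gripper_force: 0.0
```

Request:
{"name": "servo_tool", "arguments": {
  "commands": [
    [[0.6,0,0,0,7],[0.6,0,0,0,7],[0.6,0,0,0,7],[0.6,0,0,0,7],[0.6,0,0,0,7]]
  ]
}}

```text
time: 21.37
tool_pos: [0.5485, 0.1227, 0.0993]
tcp_rot: [0.001, -0.261, 0.965, -0.0]
ft_force: [0.4, -0.4, 0.2]
opening: 0.405
gripper_force: 0.0
```

Request:
{"name": "servo_tool", "arguments": {
  "commands": [
    [[0.6,0,0,0,7],[0.6,0,0,0,7],[0.6,0,0,0,7],[0.6,0,0,0,5],[0.6,0,0,0,0]]
  ]
}}

```text
time: 21.78
tool_pos: [0.5485, 0.1227, 0.0994]
tcp_rot: [0.001, -0.038, 0.999, 0.0]
ft_force: [-1.0, 0.1, -0.8]
opening: 0.399
gripper_force: 0.0
```

```bash
python3 st.py
```

```text
21.7833 [548.53 122.67  99.37] op 0.3987 F(tool) [1.01 0.23 0.76] gf 0.0 yaw -175.61 [0.0014 0.0002]
[ 2.2010e-01  3.7400e-01 -1.6790e-01  1.0275e+00 -1.0000e-04  1.4350e-01]
```

Request:
{"name": "servo_tool", "arguments": {
  "commands": [
    [[0.6,-0.4,-20,0,0],[0.6,0,-30,0,0],[0.6,0,-29.8,0,0],[0.6,0,0,0,0],[0.6,0,0,0,0]]
  ]
}}

```text
time: 22.2
tool_pos: [0.5555, 0.0419, 0.0995]
tcp_rot: [0.001, -0.04, 0.999, 0.0]
ft_force: [-0.9, 0.2, -0.1]
opening: 0.4
gripper_force: 0.0
```

```bash
python3 st.py w8
python3 - <<'E'
from h import *
t=bot.get_image("top");print("time",bot.sense()["time"])
w=cv2.imread('pics/w8.png')
import pickle; a=pickle.load(open("top0.pkl","rb"))
d=cv2.absdiff(t["color"],a["color"]).max(2); print("bystander diff px", {k:int((d[y0:y1,x0:x1]>40).sum()) for k,(x0,y0,x1,y1) in dict(hammer=(110,200,190,292),pulley=(160,280,200,315),can=(365,165,396,205),wrench=(455,205,485,278),offcut=(360,280,388,330),pinks=(300,232,370,292)).items()})
E
```

```text
22.2 [555.51  41.95  99.5 ] op 0.3998 F(tool) [0.91 0.31 0.08] gf 0.0 yaw -175.37 [0.0016 0.0003]
[ 7.5300e-02  3.6600e-01 -1.8040e-01  1.0228e+00  2.0000e-04 -5.5000e-03]
time 22.3
bystander diff px {'hammer': 0, 'pulley': 0, 'can': 0, 'wrench': 0, 'offcut': 0, 'pinks': 667}
```

Request:
{"name": "servo_tool", "arguments": {
  "commands": [
    [[0.6,0,0,0,0],[0.6,0,0,20,0],[0.6,0,0,20,0],[0.6,0,0,0,0],[0.6,0,0,0,0]]
  ]
}}

```text
time: 22.72
tool_pos: [0.5547, 0.0439, 0.0591]
tcp_rot: [-0.0, -0.041, 0.999, 0.0]
ft_force: [0.3, 1.2, 0.9]
opening: 0.399
gripper_force: 0.0
```

```bash
python3 st.py
```

```text
22.7167 [554.73  43.94  59.05] op 0.399 F(tool) [-0.36  1.19 -0.89] gf 0.0 yaw -175.29 [-0.0004  0.0001]
[ 7.900e-02  4.026e-01 -2.390e-01  9.296e-01  2.000e-04 -3.200e-03]
```

Request:
{"name": "servo_tool", "arguments": {
  "commands": [
    [[0.6,0,0,10,0.2],[0.6,0,0,15,0],[0.7,0,0,5,0],[0.75,0,0,0,0],[0.75,0,0,0,0]]
  ]
}}

```text
time: 23.13
tool_pos: [0.5559, 0.0433, 0.0299]
tcp_rot: [0.001, -0.039, 0.999, 0.0]
ft_force: [0.1, -0.7, -0.1]
opening: 0.252
gripper_force: 0.0
```

Request:
{"name": "servo_tool", "arguments": {
  "commands": [
    [[0.75,0,0,0,0],[0.75,0,0,0,0],[0.75,0,0,0,0]]
  ]
}}

```text
time: 23.38
tool_pos: [0.5561, 0.0432, 0.0302]
tcp_rot: [0.002, -0.038, 0.999, 0.0]
ft_force: [-0.3, 0.3, -0.1]
opening: 0.247
gripper_force: 0.0
```

```bash
python3 st.py w9
python3 - <<'E'
from h import *
g=cv2.cvtColor(cv2.imread('pics/w9.png'),cv2.COLOR_BGR2GRAY).astype(int)
for r in (300,315,330,345,360,375): print(r,[(i+250.5,int(v)) for i,v in enumerate(np.diff(g[r,250:400])) if abs(v)>22])
E
```

```text
23.3833 [556.14  43.22  30.23] op 0.2466 F(tool) [0.27 0.29 0.12] gf 0.0 yaw -175.59 [0.003  0.0003]
[ 7.750e-02  4.319e-01 -2.776e-01  8.583e-01  1.000e-04  6.000e-04]
300 [(282.5, 42), (283.5, 36), (308.5, -43), (309.5, -53), (333.5, 44), (334.5, 48), (359.5, -27), (360.5, -41), (361.5, -23)]
315 [(293.5, 38), (294.5, 65), (295.5, 50), (307.5, -50), (308.5, -48), (334.5, 37), (335.5, 55), (347.5, -33), (348.5, -59), (349.5, -57), (355.5, 25)]
330 [(294.5, 49), (295.5, 70), (296.5, 32), (306.5, -46), (307.5, -50), (335.5, 36), (336.5, 53), (337.5, 24), (347.5, -53), (348.5, -67), (349.5, -45)]
345 [(305.5, 24), (306.5, 40), (307.5, 32), (335.5, -31), (336.5, -40), (337.5, -30), (395.5, 23)]
360 [(306.5, 32), (307.5, 28), (335.5, -29), (336.5, -38), (337.5, -24), (361.5, 30), (365.5, -38), (366.5, -34)]
375 [(306.5, 29), (307.5, 30), (335.5, -26), (336.5, -31)]
```

The numbers show the handle (306.8–336.5) centred between the pads (295–349). I'll grip and draw the weak blade right out.

Request:
{"name": "servo_tool", "arguments": {
  "commands": [
    [[0.82,0,0,0,0],[0.88,0,0,0,0],[0.88,0,0,0,0],[1,0,0,0,0],[1,0,0,0,0]]
  ],
  "squeeze": 40
}}

```text
time: 23.85
tool_pos: [0.5558, 0.0431, 0.0298]
tcp_rot: [0.001, -0.038, 0.999, 0.0]
ft_force: [-2.3, -0.4, 2.4]
opening: 0.11
gripper_force: 39.4
```

Request:
{"name": "servo_tool", "arguments": {
  "commands": [
    [[1,0,0,0,0],[1,1,0,0,0],[1,1,0,0,0],[1,1.5,0,0,0],[1,1.5,0,0,0]]
  ]
}}

```text
time: 24.27
tool_pos: [0.5512, 0.0428, 0.0298]
tcp_rot: [0.002, -0.038, 0.999, 0.0]
ft_force: [2.9, -0.7, 1.1]
opening: 0.111
gripper_force: 39.2
```

```bash
python3 st.py
```

```text
24.2667 [551.16  42.79  29.78] op 0.1109 F(tool) [-2.86 -0.96 -1.08] gf 39.215941429138184 yaw -175.59 [0.003  0.0002]
[ 7.750e-02  4.252e-01 -2.907e-01  8.519e-01  0.000e+00  6.000e-04]
```

Request:
{"name": "servo_tool", "arguments": {
  "commands": [
    [[1,2,0,0,0],[1,2,0,0,0],[1,2,0,0,0],[1,2,0,0,0],[1,2,0,0,0]]
  ]
}}

```text
time: 24.68
tool_pos: [0.5407, 0.0421, 0.0298]
tcp_rot: [0.001, -0.039, 0.999, 0.0]
ft_force: [3.1, 0.5, 3.5]
opening: 0.11
gripper_force: 39.7
```

Request:
{"name": "servo_tool", "arguments": {
  "commands": [
    [[1,2,0,0,0],[1,2,0,0,0],[1,3,0,0,0],[1,3,0,0,0],[1,4,0,0,0]]
  ]
}}

```text
time: 25.1
tool_pos: [0.527, 0.0411, 0.0298]
tcp_rot: [0.001, -0.039, 0.999, 0.0]
ft_force: [3.8, 0.9, 5.2]
opening: 0.109
gripper_force: 39.8
```

Request:
{"name": "servo_tool", "arguments": {
  "commands": [
    [[1,3,0,0,0],[1,0,0,0,0],[1,0,0,-2,0],[1,0,0,-4,0],[1,0,0,0,0]]
  ]
}}

```text
time: 25.52
tool_pos: [0.5229, 0.0407, 0.0356]
tcp_rot: [0.0, -0.038, 0.999, 0.0]
ft_force: [0.1, 0.1, -1.1]
opening: 0.109
gripper_force: 39.0
```

```bash
python3 st.py
```

```text
25.5167 [522.93  40.69  35.61] op 0.1086 F(tool) [-0.08  0.09  1.06] gf 39.03263568878174 yaw -175.59 [0.0005 0.0001]
[ 7.760e-02  3.800e-01 -3.496e-01  8.407e-01  1.000e-04  6.000e-04]
```

It's clear of the jaws. I'll lift above the can's height and carry it to the tray.

Request:
{"name": "servo_tool", "arguments": {
  "commands": [
    [[1,0,0,-15,0],[1,0,0,-30,0],[1,0,0,-35,0],[1,0,0,-35,0],[1,0,0,-25,0]]
  ]
}}

```text
time: 25.93
tool_pos: [0.5234, 0.0407, 0.1781]
tcp_rot: [0.001, -0.038, 0.999, 0.0]
ft_force: [1.4, 0.1, -1.0]
opening: 0.113
gripper_force: 38.9
```

Request:
{"name": "servo_tool", "arguments": {
  "commands": [
    [[1,3,-15,0,0],[1,6,-30,0,0],[1,6,-30,0,0],[1,6,-30,0,0],[1,6,-30,0,0]]
  ]
}}

```text
time: 26.35
tool_pos: [0.5061, -0.097, 0.1752]
tcp_rot: [0.0, -0.039, 0.999, 0.0]
ft_force: [0.8, 0.7, -1.6]
opening: 0.111
gripper_force: 39.0
```

Request:
{"name": "servo_tool", "arguments": {
  "commands": [
    [[1,6,-30,0,0],[1,6,-30,0,0],[1,6,-30,0,0],[1,6,-30,0,0],[1,6,-30,0,0]]
  ]
}}

```text
time: 26.77
tool_pos: [0.4876, -0.249, 0.175]
tcp_rot: [0.0, -0.038, 0.999, 0.0]
ft_force: [1.5, -0.2, -1.2]
opening: 0.109
gripper_force: 39.0
```

Request:
{"name": "servo_tool", "arguments": {
  "commands": [
    [[1,6,-30,0,0],[1,6,-30,0,0],[1,6,-28,0,0],[1,0,0,0,0],[1,0,0,0,0]]
  ]
}}

```text
time: 27.18
tool_pos: [0.4765, -0.3379, 0.1745]
tcp_rot: [0.0, -0.037, 0.999, 0.001]
ft_force: [-0.1, 0.1, -1.4]
opening: 0.11
gripper_force: 39.2
```

```bash
python3 st.py w10
python3 - <<'E'
from h import *
w=bot.get_image("wrist"); t=bot.get_image("top")
# tray rim in top view
c=t["color"][205:280,385:450].astype(int); m=(c.max(2)-c.min(2)<30).astype(np.uint8)
print("top grey px",m.sum())
# deck-held blades: bright feet in the top view
g=cv2.cvtColor(t["color"],cv2.COLOR_BGR2GRAY); b=(g[205:245,240:325]>170).astype(np.uint8)
n,l,s,ce=cv2.connectedComponentsWithStats(b)
for i in range(1,n):
    if s[i,4]>25: x,y,ww,h,a=s[i]; print(s[i], onz(t,[[240+x+ww/2-.5,205+y+h-.5]],.017)[0])
E
```

```text
27.1833 [ 476.52 -337.93  174.51] op 0.1104 F(tool) [0.1  0.11 1.42] gf 39.20253574848175 yaw -175.74 [0.0006 0.0014]
[-0.6176  0.3624  0.0181  1.2268  0.0014 -0.692 ]
top grey px 1704
[  8   0  13  31 213] [0.52911404 0.1226815  0.017     ]
[ 64   0  13  26 191] [ 0.54119413 -0.03721271  0.017     ]
```

Request:
{"name": "servo_tool", "arguments": {
  "commands": [
    [[1,0,0,25,0],[1,0,0,35,0],[1,0,0,35,0],[1,0,0,30,0],[1,0,0,15,0]]
  ]
}}

```text
time: 27.75
tool_pos: [0.4762, -0.3343, 0.032]
tcp_rot: [-0.001, -0.039, 0.999, 0.002]
ft_force: [0.2, 0.1, -0.6]
opening: 0.116
gripper_force: 39.2
```

Request:
{"name": "servo_tool", "arguments": {
  "commands": [
    [[1,0,0,7,0],[1,0,0,3,0],[1,0,0,0,0],[1,0,0,0,0]]
  ]
}}

```text
time: 28.08
tool_pos: [0.4786, -0.3371, 0.0266]
tcp_rot: [0.002, -0.039, 0.999, -0.0]
ft_force: [-0.6, -0.9, -0.8]
opening: 0.108
gripper_force: 39.2
```

```bash
python3 st.py
```

```text
28.0833 [ 478.58 -337.06   26.63] op 0.1077 F(tool) [ 0.66 -0.87  0.84] gf 39.23833250999451 yaw -175.56 [ 0.0035 -0.0008]
[-0.6143  0.4749 -0.2121  0.8805  0.0014 -0.6918]
```

Request:
{"name": "servo_tool", "arguments": {
  "commands": [
    [[1,0,0,2,0],[1,0,0,1.5,0],[1,0,0,1,0],[1,0,0,0,0],[1,0,0,0,0]]
  ]
}}

```text
time: 28.5
tool_pos: [0.4778, -0.337, 0.021]
tcp_rot: [0.001, -0.038, 0.999, 0.0]
ft_force: [0.1, -0.3, -1.0]
opening: 0.114
gripper_force: 39.2
```

Request:
{"name": "servo_tool", "arguments": {
  "commands": [
    [[1,0,0,0.5,0],[1,0,0,0,0]]
  ]
}}

```text
time: 28.67
tool_pos: [0.4778, -0.3371, 0.0208]
tcp_rot: [0.001, -0.038, 0.999, -0.0]
ft_force: [-1.4, 0.5, 3.2]
opening: 0.111
gripper_force: 39.9
```

```bash
python3 st.py
```

```text
28.6667 [ 477.79 -337.07   20.79] op 0.1111 F(tool) [ 1.35  0.6  -3.2 ] gf 39.86249506473541 yaw -175.6 [ 0.0023 -0.0001]
[-0.6151  0.4809 -0.2193  0.8686  0.0013 -0.6919]
```

It touches at the expected height, with force rising at z = 20.8 mm. Releasing and lifting.

Request:
{"name": "servo_tool", "arguments": {
  "commands": [
    [[0.88,0,0,0,0],[0.8,0,0,0,0],[0.65,0,0,0,0],[0.65,0,0,0,0],[0.65,0,0,0,0]]
  ]
}}

```text
time: 29.08
tool_pos: [0.4777, -0.3369, 0.0203]
tcp_rot: [0.001, -0.038, 0.999, 0.0]
ft_force: [-0.1, 0.2, 0.0]
opening: 0.348
gripper_force: 0.0
```

Request:
{"name": "servo_tool", "arguments": {
  "commands": [
    [[0.65,0,0,-10,0],[0.65,0,0,-20,0],[0.65,0,0,-35,0],[0.65,0,0,-35,0],[0.65,0,0,-35,0]]
  ]
}}

```text
time: 29.5
tool_pos: [0.4771, -0.3367, 0.1575]
tcp_rot: [0.001, -0.038, 0.999, 0.0]
ft_force: [0.8, -0.2, -0.1]
opening: 0.349
gripper_force: 0.0
```

Request:
{"name": "servo_tool", "arguments": {
  "commands": [
    [[0.65,20,0,-15,0],[0.65,25,0,0,0],[0.65,0,0,0,0],[0.65,0,0,0,0]]
  ]
}}

```text
time: 29.83
tool_pos: [0.4319, -0.3406, 0.1715]
tcp_rot: [0.001, -0.038, 0.999, -0.0]
ft_force: [-0.1, 0.8, 0.6]
opening: 0.353
gripper_force: 0.0
```

```bash
python3 st.py
python3 - <<'E'
from h import *
w=bot.get_image("wrist"); s=bot.get_image("side"); t=bot.get_image("top")
P=np.array([.4768,-.337,0])
print("proj foot/handle side",proj(s,[P+[0,0,.003],P+[0,0,.053]]).round(1).tolist())
def comps(im,z,roi,th):
    g=cv2.cvtColor(im["color"],cv2.COLOR_BGR2GRAY); x0,y0,x1,y1=roi
    n,l,st,c=cv2.connectedComponentsWithStats((g[y0:y1,x0:x1]>th).astype(np.uint8))
    for i in range(1,n):
        if st[i,4]>25: print(st[i]+[x0,y0,0,0,0],onz(im,[c[i]+[x0,y0]],z)[0].round(4))
print("side");comps(s,.03,(290,170,360,215),130)
print("top tray");comps(t,.02,(395,215,445,272),140)
a=__import__("pickle").load(open("top0.pkl","rb"))
print("feet start/now")
for im in(a,t):
    g=cv2.cvtColor(im["color"],cv2.COLOR_BGR2GRAY)
    for x in(248,260,304,316):
        col=g[212:250,x].astype(int); i=np.argmin(np.diff(col[:])) ; print(x,212.5+i, onz(im,[[x,212.5+i]],.017)[0].round(4), end="; ")
    print()
E
```

```text
29.8333 [ 431.92 -340.58  171.49] op 0.3534 F(tool) [ 0.09  0.8  -0.6 ] gf 0.0 yaw -175.66 [ 0.003  -0.0006]
[-0.6685  0.3047 -0.0761  1.1873  0.0014 -0.7443]
proj foot/handle side [[329.8, 201.6], [330.4, 185.1]]
side
[294 170  62   8 296] [ 0.4964 -0.4458  0.03  ]
[311 184  27  19 256] [ 0.4875 -0.327   0.03  ]
top tray
[409 231  20  28 171] [ 0.4863 -0.3349  0.02  ]
[438 263   7   9  37] [ 0.4265 -0.4038  0.02  ]
feet start/now
248 231.5 [0.5411 0.1399 0.017 ]; 260 230.5 [0.5434 0.1057 0.017 ]; 304 226.5 [ 0.5532 -0.0202  0.017 ]; 316 225.5 [ 0.5556 -0.0546  0.017 ]; 
248 232.5 [0.5381 0.1399 0.017 ]; 260 234.5 [0.5318 0.1056 0.017 ]; 304 229.5 [ 0.5444 -0.0201  0.017 ]; 316 228.5 [ 0.5468 -0.0545  0.017 ];
```

The tray blade shows upright at the expected place, and both other feet have moved back about 1 cm. Handing in.

```bash
python3 -c "
from cell import bot
print(bot.job_done())"
```

```text
the job is handed in; nothing more can be done
None
```

I drew all three blades about 1 cm: the middle clip was the weak one (about 4.3 N against 9–10 N for the others). Its blade now stands in the tray, the other two are still in their clips, and the job is handed in; the verdict itself wasn't returned.

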